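Pass the blade tray through the spark hatch

TASK

Send the yellow tray of blades through the spark hatch to the grinding side: get its leading edge up over the raised step, slide it right into the chamber, shut the red outer door fully, and only then open the blue inner door wide and slide the tray on until all of it stands flat on the landing beyond. The two doors must never be open at the same time, the outer door stays fully shut at the end, and it does not matter whether the inner door is left open. Do not tip the tray steeply and leave the yellow-labelled grinding wheel and the bottle where they are.

Things in the scene. Friction and masses are not known exactly. Their poses are not given: they have to be found in the camera images.
- tray: Yellow open tool tray, blades fixed in it, 95 mm wide (x), 140 long (y), walls 35 high, 4 thick, 0.4 to 0.8 kg. Origin: centre of its underside, z up. On each end wall (y = +66 and -66) stands a steel arch handle: level round bar 10 mm thick, 64 long along x, centre 58 mm above the underside. Blades stay under 20 mm high, within 30 mm of the middle. Starts on the table before the porch, askew.
- tray_handle_a (a point): Middle of the handle bar at the tray's +y end (the leading end, nearer the hatch), 58 mm above the tray's underside.
- tray_handle_b (a point): Middle of the handle bar at the tray's -y end (the trailing end), 58 mm above the tray's underside.
- hatch: Two-door spark hatch fixed to the table: a straight passage along its own +y, from the open side (-y) to the grinding side (+y). Origin on the table under the chamber's centre, x across, z up. Steel floor 15 mm above the table (a square step), 150 wide, from y = -170 to +300 mm. Red outer door at y = -95, blue inner door at y = +95. Low grey screen at y = 0, x = +70 to +303, 120 high.
- chamber (a point): Centre of the chamber's floor (hatch x 0, y 0, z 15 mm). Between the doors y = -92 to +92 mm; passage 125 mm wide between green walls; clear roof 86 to 90 mm above the table, open along the middle by a slot 82 mm wide (x = -41 to +41) from doorway to doorway, no lintels across it: closed fingers can reach down through it to push the tray, anywhere along the passage.
- porch (a point): Middle of the step's top edge on the open side (hatch x 0, y -170, z 15 mm). The porch is the raised floor from here to the outer door, 72 mm deep, with kerbs 15 mm high at its sides, about 145 mm apart here and narrowing towards the door.
- landing (a point): Middle of the landing's floor (hatch x 0, y +196, z 15 mm): the raised floor from y = +98 beyond the inner door to a yellow end stop at y = +294 mm (25 mm high); side kerbs 15 mm high, 125 mm apart.
- outer_door (a joint): Opening of the red outer door, which slides along the hatch's x: 0 = shut (end stop), 0.20 m = fully open, to +x (end stop). The tray passes from 0.155 up. Starts open, 0.157 to 0.20. Stays where left; about 3 N moves it.
- inner_door (a joint): Opening of the blue inner door, same kind: 0 = shut, 0.20 m = fully open to +x (end stop); the tray passes from 0.155 up. Starts shut. Stays where left; about 3 N moves it.
- outer_post (a point): Middle of the black upright handle post on the red door: 16 mm thick, from 93 to 133 mm above the table (this point 113); at hatch x = -78 mm + the door's opening, y = -95 mm. The panel's top edge is at 93 mm. Push the post sideways along the hatch's x.
- inner_post (a point): The same post on the blue door: at hatch x = -78 mm + the door's opening, y = +95 mm, this point 113 mm above the table.
- big_wheel: loose grey grinding wheel lying flat, 160 mm across, 22 mm thick, round yellow label; bystander. Origin at the centre of its underside.
- bottle: loose clear bottle standing, 68 mm across, 200 mm tall, blue cap; bystander. Origin at the centre of its underside.

How it is judged:
By the outcome, as a careful person would: the job done as asked, in the order asked, and still so for the second after the job is handed in, with the robot touching nothing.
It also fails if it takes over 72 s, if anything falls off the work surface, if the arm or the gripper's body presses on something with over 40 N, if the wrist force passes 120 N, or if a joint passes its speed limit or range.

ROBOT

A 7-joint arm with a two-finger parallel gripper is mounted at the origin on the work surface. World frame = base frame: x ahead of the robot, y to its left, z up, the work surface at z = 0. Lengths are in m, angles in rad, forces in N, time in s.
With the tool pointing down it reaches from about 0.4 to 0.85 m from the base axis. Payload 10.4 kg.
Tool frame: the origin (TCP) lies midway between the tips of the shut fingers; the grasp point (between the pads) lies 19 mm behind it; z points along the fingers, y is the line along which they close (so a half turn about z gives the same grasp; the last joint's range is limited). The gripper opens to 87 mm and grips with 3 to 60 N. Pads are 19 mm wide; open, the fingers measure 117 mm over their backs; the gripper's body (75 mm by 190 mm) begins 51 mm behind the grasp point.
Start: joints at [1.238, 0.332, -0.065, 1.46, 0.022, 1.35, -0.088], TCP at [0.191, -0.595, 0.223] pointing down, gripper open.
Joint ranges: [-2.6, 2.6], [-0.5, 2.12], [-1.47, 1.34], [0.16, 2.42], [-1.27, 4.41], [0.06, 2.06], [-2.6, 2.6]. Speed limits (rad/s): [2.22, 2.22, 2.79, 2.79, 3.14, 3.14, 3.14].

INTERFACE

Orientations are given as a unit quaternion [x, y, z, w].
In Python, from bench import bot gives the robot as it stands.
- The arm moves only by the shell command python3 jog.py 'ROWS' [FORCE]. ROWS is 1 to 8 rows, parted by a bar, with the numbers parted by spaces; each row has 7 numbers: dx, dy, dz in units of 100 mm, then a rotation vector rx, ry, rz in rad, then the finger opening in m; each row shifts and turns the commanded pose from where the row before left it, along the tool's axes as they then stand; what a row does not reach is not made up. A row lasts 1/8 s, in which the tool goes at most 0.0625 m and 0.188 rad, less where a joint would pass 70% of its speed; a pose out of reach is approached as far as the arm can. The fingers move at their own pace and stop on an object; FORCE is the grip in N (left out, the last holds). Time passes only in rows, so rows that do not move let the fingers close. It prints the time, the measured TCP pose, the force, the opening and the grip force at its end. Input that does not fit is refused with a message, and nothing moves.
- bot.read_state(): the state, without advancing time (a new reading comes with each control period).
- bot.capture(name): name is "side" or "top"; returns the picture (420x560x3 uint8, blue, green, red); there is no depth.
- bot.camera_model(name): a dict with "fx", "fy", "cx", "cy" (pixels), "view" (4x4, takes a point from world to camera coordinates). Camera axes: x right, y down, z forward; pixel columns grow to the right and rows downward; lengths in m; the calibration is good to about 2 mm. A picture is of the moment at which its call begins. camera_model takes no time and is no camera call.
- bot.sign_off(): hands the job in; it is judged then, once.
The state is a dict: "time": time; "joints": joint angles; "joint_velocities": joint speeds; "joint_torque": joint torques, N m; "eef_pos": TCP position; "tool_rot": TCP orientation; "ft_force": force on the tool from outside, world axes, zero at the start; "moment": the same for the moment, N m; "grip_width": finger opening in m; "gripper_force": force on a finger pad.
Only numpy, scipy, OpenCV 4.12 (cv2) and the standard library are available. Lean on these libraries where they do the work, as an engineer would, in place of code of your own. Each camera call takes 0.05 s, during which the arm holds its last target. There are 200 camera calls.

## Working session

There is one attempt and no reset: what is moved stays moved. The work goes in short steps, Python scripts to look and compute and a shell command to move; the robot and the scene stay as the last step left them, time stands still between calls to the robot, and variables do not carry over. Pictures are saved under pics/ and viewed, at most 13 in all, crops included, and the job is handed in when it is done.

```bash
ls; mkdir -p pics
python3 - <<'E'
from bench import bot
import cv2,numpy as np
for n in("side","top"):
    cv2.imwrite(f"pics/{n}0.png",bot.capture(n)); m=bot.camera_model(n); V=np.array(m["view"]); print(n,m["fx"],m["fy"],m["cx"],m["cy"],(-V[:3,:3].T@V[:3,3]).round(3),V[2,:3].round(2))
s=bot.read_state(); print(s)
E
```

```text
bench.py
jog.py
pics
side 498.55822465137317 498.55822465137317 278.56842727316064 207.09068005699584 [ 0.185 -1.365  0.92 ] [ 0.25  0.81 -0.53]
top 453.0754233834511 453.0754233834511 277.13892191105396 210.14891862156085 [ 0.456 -0.143  1.416] [ 0.06  0.02 -1.  ]
{'time': 0.1, 'joints': array([ 1.23841651,  0.33275929, -0.06467765,  1.46084137,  0.02160463,
        1.34988728, -0.08850222]), 'joint_velocities': array([ 0.00079684, -0.00201137, -0.00130363, -0.00336725,  0.00175646,
       -0.00171569, -0.00011923]), 'joint_torque': array([ 2.28912875e-03, -6.24548364e+01,  2.50664656e-02, -3.90716922e+01,
       -6.14277343e-02,  3.66344629e-02,  2.98338693e-05]), 'eef_pos': array([ 0.19041201, -0.59493832,  0.2218719 ]), 'tool_rot': array([ 9.88028609e-01,  1.54269595e-01, -1.25050535e-04, -5.86795440e-04]), 'ft_force': array([-0.33958461, -0.10314433,  0.20358667]), 'moment': array([-0.01986103,  0.06904239,  0.00293175]), 'gripper_force': 0.0, 'grip_width': 0.08721920381326118}
```

View pics/side0.png

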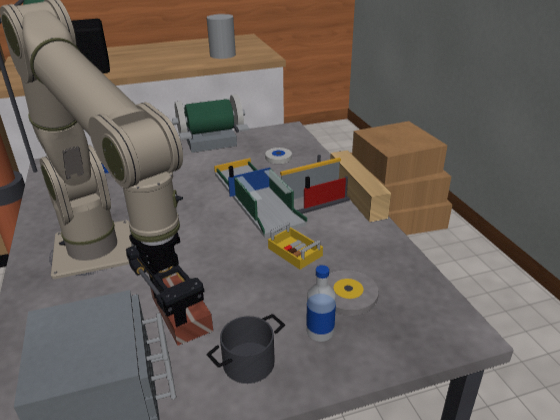

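View pics/top0.png

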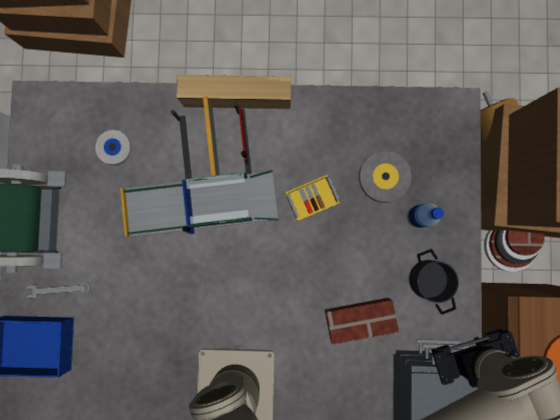

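The top view shows the tray at about (312,198), the hatch passage running left from x≈275 to 125, and the red door open above at (244,108–165). The blue door is shut at x≈189, the wheel is at (385,177) and the bottle at (428,215). I'll zoom both views for features.

Run:
```python
import cv2
t=cv2.imread("pics/top0.png")[90:250,110:350]; cv2.imwrite("pics/top0z.png",cv2.resize(t,None,fx=3.3,fy=3.3,interpolation=cv2.INTER_CUBIC))
t=cv2.imread("pics/side0.png")[145:275,205:365]; cv2.imwrite("pics/side0z.png",cv2.resize(t,None,fx=4.5,fy=4.5,interpolation=cv2.INTER_CUBIC))
```

```text
(no output)
```

View pics/top0z.png

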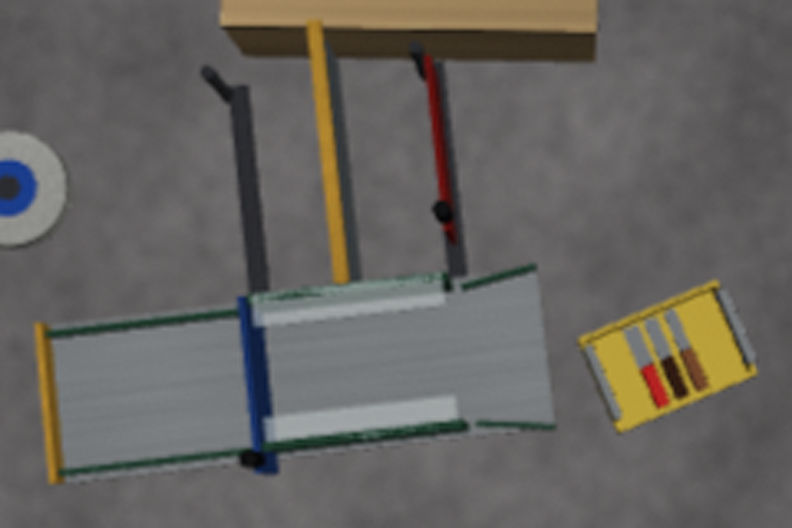

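View pics/side0z.png

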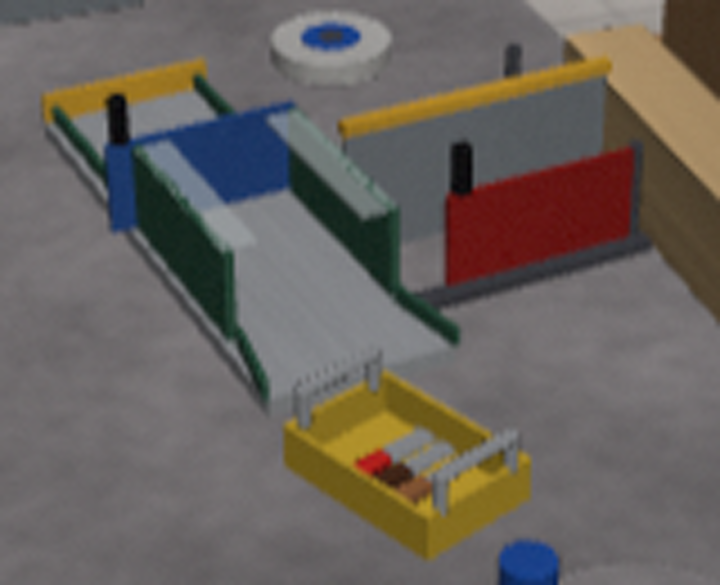

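The zooms show clear features. In the top zoom, the leading bar runs (588,350)–(617,415), the trailing bar (722,290)–(752,365), the post tops are at (250,458) and (442,212), and the screen bar runs (315,22)–(342,282). In the side zoom, the bars run (303,392)–(377,357) and (440,465)–(517,437), and the post tops are at (117,97) and (461,145).

```bash
cat > h.py <<'E'
from bench import bot
import cv2,numpy as np
from scipy.spatial.transform import Rotation as R
M={n:bot.camera_model(n) for n in("side","top")}
K={n:np.array([[m["fx"],0,m["cx"]],[0,m["fy"],m["cy"]],[0,0,1]]) for n,m in M.items()}
P={n:K[n]@np.array(M[n]["view"])[:3] for n in M}
def plane(n,uv,z):
    V=np.array(M[n]["view"]); c=-V[:3,:3].T@V[:3,3]
    d=V[:3,:3].T@np.linalg.inv(K[n])@[uv[0],uv[1],1]; return c+d*(z-c[2])/d[2]
def tri(t,s):
    X=cv2.triangulatePoints(P["top"],P["side"],np.array(t,float),np.array(s,float))[:,0]; return X[:3]/X[3]
def proj(n,X):
    p=P[n]@np.append(X,1); return p[:2]/p[2]
def blobs(n,mask,box):
    m=np.zeros_like(mask); x0,y0,x1,y1=box; m[y0:y1,x0:x1]=mask[y0:y1,x0:x1]
    c=max(cv2.findContours(m,cv2.RETR_EXTERNAL,cv2.CHAIN_APPROX_NONE)[0],key=cv2.contourArea); return c
def tz(x,y): return np.array([x,y])/3.3+[110,90]-.35
def sz(x,y): return np.array([x,y])/4.5+[205,145]-.39
E
python3 - <<'E'
from h import *
np.set_printoptions(precision=4,suppress=True)
for nm,t,s in [("a",tz(602,382),sz(340,374)),("b",tz(737,328),sz(478,451)),("ipost",tz(250,458),sz(117,97)),("opost",tz(442,212),sz(461,145)),
  ("stopL",tz(41,324),sz(202,62)),("stopR",tz(55,481),sz(45,97)),("scr0",tz(342,280),sz(341,125)),("scr1",tz(315,22),sz(607,62)),("wallendL",tz(448,272),sz(396,207)),("wallendR",tz(467,425),sz(234,252))]: print(nm,tri(t,s))
print("step",plane("top",tz(538,275),.015),plane("top",tz(553,427),.015),plane("side",sz(270,408),.015),plane("side",sz(457,345),.015))
for n,box in(("top",(282,170,342,225)),):
    im=cv2.imread(f"pics/{n}0.png"); hsv=cv2.cvtColor(im,cv2.COLOR_BGR2HSV)
    c=blobs(n,cv2.inRange(hsv,(18,100,60),(35,255,255)),box); r=cv2.minAreaRect(c); b=cv2.boxPoints(r); print(r)
    Q=np.array([plane(n,p,.035) for p in b]); print(Q, np.linalg.norm(np.diff(Q,axis=0),axis=1), Q.mean(0))
a=plane("top",tz(315,22),.12);b=plane("top",tz(342,282),.12);print("scr",a,b,np.degrees(np.arctan2(*(a-b)[1::-1])))
print(R.from_quat(bot.read_state()["tool_rot"]).as_matrix())
E
```

```text
a [ 0.5588 -0.1621  0.055 ]
b [ 0.6112 -0.284   0.0619]
ipost [0.4805 0.1408 0.133 ]
opost [ 0.6988 -0.0195  0.1329]
stopL [0.6024 0.3617 0.0382]
stopR [0.4575 0.3419 0.039 ]
scr0 [0.6375 0.0691 0.1164]
scr1 [0.8692 0.1001 0.115 ]
wallendL [ 0.65   -0.0216  0.0917]
wallendR [ 0.5173 -0.043   0.0923]
step [ 0.6608 -0.1     0.015 ] [ 0.5175 -0.1172  0.015 ] [ 0.5181 -0.1301  0.015 ] [ 0.6685 -0.0996  0.015 ]
((311.8190002441406, 197.5775909423828), (31.64484977722168, 46.48247528076172), 66.80140686035156)
[[ 0.5993 -0.1372  0.035 ]
 [ 0.6582 -0.267   0.035 ]
 [ 0.5696 -0.3062  0.035 ]
 [ 0.511  -0.177   0.035 ]] [0.1425 0.0969 0.1418] [ 0.5845 -0.2219  0.035 ]
scr [0.8673 0.0992 0.12  ] [0.636  0.0682 0.12  ] 7.637220214707245
[[ 0.9524  0.3048 -0.0004]
 [ 0.3048 -0.9524  0.0011]
 [-0.0001 -0.0012 -1.    ]]
```

The manual's scale: shifts go in units of 100 mm. Converting my numbers, 0.0482 m is 0.482, -0.03 m is -0.3.

```bash
python3 jog.py '0.482 -0.3 0 0 0 0 0.06 | 0.482 -0.3 0 0 0 0 0.06 | 0.482 -0.3 0 0 0 0 0.06 | 0.482 -0.3 0 0 0 0 0.06 | 0.482 -0.3 0 0 0 0 0.06 | 0.482 -0.3 0 0 0 0 0.06 | 0.482 -0.3 0 0 0 0 0.06 | 0.482 -0.3 0 0 0 0 0.06' 20
cat >> h.py <<'E'
def hf(x,y,yaw=np.radians(7.6),O=(.570,.058)): # hatch->world
    c,s=np.cos(yaw),np.sin(yaw); return np.array([O[0]+c*x-s*y,O[1]+s*x+c*y])
def inh(p,yaw=np.radians(7.6),O=(.570,.058)):
    c,s=np.cos(yaw),np.sin(yaw); d=np.array(p[:2])-O; return np.array([c*d[0]+s*d[1],-s*d[0]+c*d[1]])
def go(x,y,z,yawdeg=None):
    s=bot.read_state(); A=R.from_quat(s["tool_rot"]).as_matrix(); p=s["eef_pos"]
    yaw=np.degrees(np.arctan2(A[1,0],A[0,0])); 
    print("tcp",p.round(4),"hatch",inh(p).round(4),"yaw",yaw.round(2),"tilt",A[:2,2].round(3),"F",np.round(s["ft_force"],1))
    print("tool delta",(A.T@(np.array([x,y,z])-p)).round(4), None if yawdeg is None else "rz %.4f"%-np.radians(yawdeg-yaw))
E
python3 -c "
from h import *
go(.558,-.162,.12,24)"
```

```text
time: 1.1
eef_pos: [0.4854, -0.2476, 0.2224]
tool_rot: [0.988, 0.154, -0.0, 0.0]
ft_force: [0.7, -1.0, -0.2]
grip_width: 0.0601
gripper_force: 0.0
tcp [ 0.4854 -0.2476  0.2224] hatch [-0.1243 -0.2917] yaw 17.74 tilt [-0. -0.] F [ 0.7 -1.  -0.2]
tool delta [ 0.0953 -0.0594  0.1024] rz -0.1093
```

```bash
python3 jog.py '0.476 -0.297 0.2 0 0 0 0.06 | 0.477 -0.297 0.4 0 0 0 0.06 | 0 0 0.42 0 0 -0.109 0.06 | 0 0 0 0 0 0 0.06' 20; python3 -c "
from h import *
go(.558,-.162,.042,24)
im=bot.capture('top');cv2.imwrite('pics/t1.png',im);s=bot.capture('side');cv2.imwrite('pics/s1.png',cv2.resize(s[170:290,220:360],None,fx=4.5,fy=4.5,interpolation=2))"
```

```text
time: 1.6
eef_pos: [0.5516, -0.1668, 0.1211]
tool_rot: [0.978, 0.208, -0.003, -0.002]
ft_force: [0.3, -0.2, 1.5]
grip_width: 0.06
gripper_force: 0.0
tcp [ 0.5516 -0.1668  0.1211] hatch [-0.048  -0.2204] yaw 24.01 tilt [-0.006  0.002] F [ 0.3 -0.2  1.5]
tool delta [ 0.0082 -0.0015  0.0791] rz 0.0002
```

View pics/s1.png

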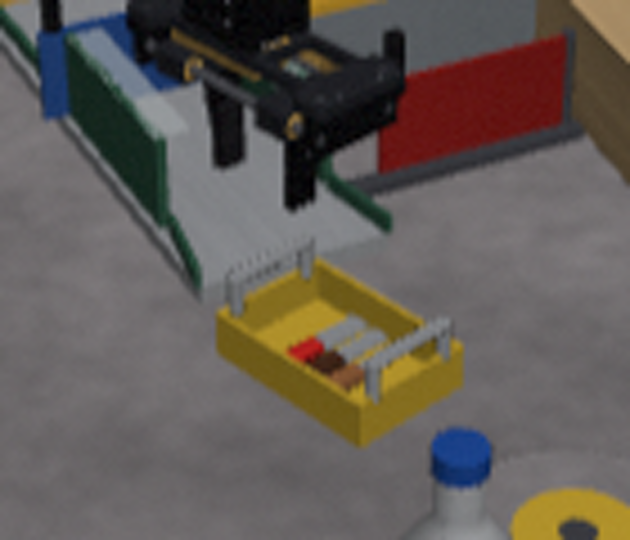

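The fingers straddle the leading bar: tips at about (228,165) and (300,207), bar at about (270,265) in the crop. The long side of the gripper lies along the closing line.

Scaled: 0.03 m is 0.3, 0.019 m is 0.19.

```bash
python3 jog.py '0.08 -0.015 0.3 0 0 0 0.06 | 0 0 0.3 0 0 0 0.06 | 0 0 0.19 0 0 0 0.06 | 0 0 0 0 0 0 0.06 | 0 0 0 0 0 0 0 | 0 0 0 0 0 0 0 | 0 0 0 0 0 0 0 | 0 0 0 0 0 0 0' 25; python3 -c "
from h import *
go(*hf(0,-.135),.08,7.6)"
```

```text
time: 2.7
eef_pos: [0.5607, -0.163, 0.0456]
tool_rot: [0.978, 0.208, 0.0, 0.0]
ft_force: [0.3, 0.2, -0.8]
grip_width: 0.0276
gripper_force: 0.0
tcp [ 0.5607 -0.163   0.0456] hatch [-0.0384 -0.2178] yaw 23.99 tilt [ 0. -0.] F [ 0.3  0.2 -0.8]
tool delta [ 0.0602 -0.0686 -0.0344] rz 0.2861
```

Scaled: 0.003 m is 0.03.

```bash
python3 jog.py '0 0 0.03 0 0 0 0 | 0 0 0 0 0 0 0 | 0 0 0 0 0 0 0 | 0 0 0 0 0 0 0 | 0 0 0 0 0 0 0' 25; python3 -c "
from h import *
go(*hf(0,-.135),.08,7.6)"
```

```text
time: 3.32
eef_pos: [0.5603, -0.1626, 0.0421]
tool_rot: [0.978, 0.208, -0.0, -0.0]
ft_force: [-1.5, 2.8, -3.1]
grip_width: 0.009
gripper_force: 25.0
tcp [ 0.5603 -0.1626  0.0421] hatch [-0.0387 -0.2173] yaw 24.01 tilt [-0.001  0.   ] F [-1.5  2.8 -3.1]
tool delta [ 0.0604 -0.0681 -0.0379] rz 0.2864
```

Scaled: 0.0145 m is 0.145, -0.012 m is -0.12.

```bash
python3 jog.py '0 0 -0.12 0 0 0 0 | 0 0 -0.12 0 0 0 0 | 0.145 -0.027 0 0 0 0 0 | 0.145 -0.027 0 0 0 0.07 0 | 0.145 -0.027 0 0 0 0.07 0 | 0 0 0 0 0 0.07 0 | 0 0 0 0 0 0.076 0 | 0 0 0 0 0 0 0' 25; python3 -c "
from h import *
go(*hf(0,-.135),.066,7.6)"
```

```text
time: 4.32
eef_pos: [0.5985, -0.1376, 0.0665]
tool_rot: [0.998, 0.067, 0.0, -0.0]
ft_force: [-0.0, 1.2, -3.5]
grip_width: 0.0094
gripper_force: 25.0
tcp [ 0.5985 -0.1376  0.0665] hatch [ 0.0024 -0.1976] yaw 7.7 tilt [0.001 0.   ] F [-0.   1.2 -3.5]
tool delta [-0.0023 -0.0626  0.0005] rz 0.0017
```

```bash
python3 -c "
from h import *
t=cv2.resize(bot.capture('top')[150:240,220:350],None,fx=4,fy=4,interpolation=2);s=cv2.resize(bot.capture('side')[170:280,240:360],None,fx=3.3,fy=3.3,interpolation=2)
h=max(len(t),len(s));cv2.imwrite('pics/c2.png',cv2.resize(np.hstack([np.pad(i,((0,h-len(i)),(0,0),(0,0))) for i in(t,s)]),None,fx=.85,fy=.85))"
```

```text
(no output)
```

View pics/c2.png

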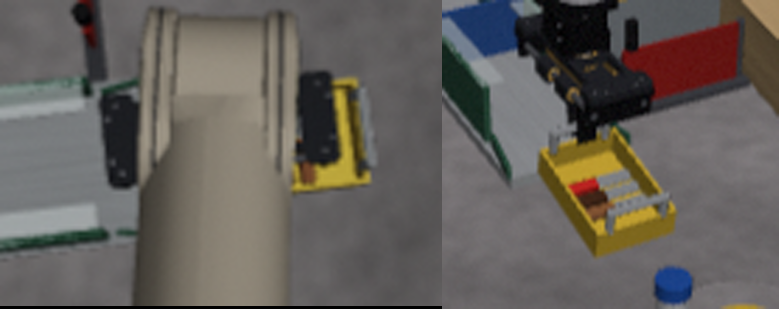

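The tray hangs from the leading bar. Its trailing corners are at about (357,78) and (370,183) in the left crop, and its front wall has reached the step in the right crop.

```bash
python3 -c "
from h import *
u=lambda x,y:(220+x/3.4-.4,150+y/3.4-.4)
a,b=plane('top',u(357,78),.036),plane('top',u(370,183),.036);print(inh(a),inh(b),inh((a+b)/2),np.linalg.norm(a-b))"
```

```text
[ 0.0492251  -0.32704452] [-0.04630814 -0.32744668] [ 0.00145848 -0.3272456 ] 0.09553408256826881
```

Scaled: -0.002 m is -0.02, -0.018 m is -0.18.

```bash
python3 jog.py '-0.02 -0.18 0 0 0 0 0 | 0 -0.18 0 0 0 0 0 | 0 -0.18 0 0 0 0 0 | 0 -0.18 0 0 0 0 0 | 0 -0.18 0 0 0 0 0 | 0 -0.18 0.03 0 0 0 0 | 0 -0.18 0.03 0 0 0 0 | 0 0 0 0 0 0 0' 25; python3 -c "
from h import *
go(*hf(0,-.02),.059,7.6)"
```

```text
time: 5.42
eef_pos: [0.5787, -0.0105, 0.0604]
tool_rot: [0.998, 0.068, 0.0, -0.001]
ft_force: [-0.7, 6.4, 2.2]
grip_width: 0.0095
gripper_force: 25.0
tcp [ 0.5787 -0.0105  0.0604] hatch [-0.0005 -0.069 ] yaw 7.8 tilt [-0.     0.002] F [-0.7  6.4  2.2]
tool delta [ 0.0006 -0.049   0.0015] rz 0.0036
```

Scaled: -0.0175 m is -0.175, 0.0005 m is 0.005.

```bash
python3 jog.py '0 -0.175 0.005 0 0 0 0 | 0 -0.175 0.005 0 0 0 0 | 0 -0.175 0 0 0 0 0 | 0 -0.175 0 0 0 0 0 | 0 0 0 0 0 0 0' 25; python3 -c "
from h import *
go(*hf(0,.07),.059,7.6)
t=cv2.resize(bot.capture('top')[150:240,180:350],None,fx=3,fy=3,interpolation=2);s=cv2.resize(bot.capture('side')[150:260,220:340],None,fx=2.5,fy=2.5,interpolation=2)
h=max(len(t),len(s));cv2.imwrite('pics/c3.png',np.hstack([np.pad(i,((0,h-len(i)),(0,0),(0,0))) for i in(t,s)]))"
```

```text
time: 6.05
eef_pos: [0.5693, 0.0587, 0.0596]
tool_rot: [0.998, 0.068, 0.0, -0.001]
ft_force: [-0.8, 3.3, -0.8]
grip_width: 0.0091
gripper_force: 25.0
tcp [0.5693 0.0587 0.0596] hatch [-0.0006  0.0008] yaw 7.81 tilt [0.    0.002] F [-0.8  3.3 -0.8]
tool delta [ 0.0009 -0.0692  0.0007] rz 0.0037
```

View pics/c3.png

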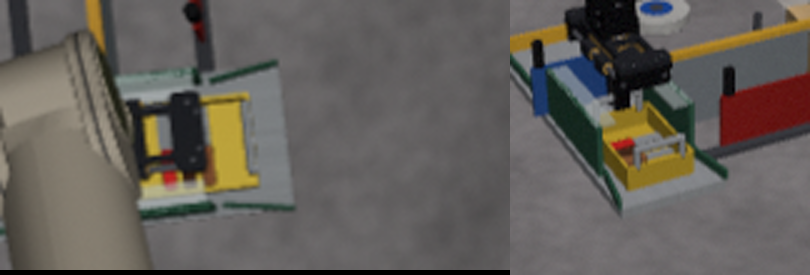

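The tray is flat on the floor and half inside, its trailing end at about (255,140) in the left crop. With the blue door at y=+92, I'll stop the leading bar at +58 mm so the fingers stay clear of it.

```bash
python3 jog.py '0 -0.145 0 0 0 0 0 | 0 -0.145 0 0 0 0 0 | 0 -0.145 0 0 0 0 0 | 0 -0.135 0 0 0 0 0 | 0 0 0.01 0 0 0 0 | 0 0 0 0 0 0 0.024 | 0 0 0 0 0 0 0.024 | 0 0 0 0 0 0 0.024' 25; python3 -c "
from h import *
go(*hf(.150,-.095),.20,7.6)"
```

```text
time: 7.15
eef_pos: [0.5624, 0.1111, 0.0585]
tool_rot: [0.998, 0.066, 0.0, 0.0]
ft_force: [-0.2, -0.7, 0.0]
grip_width: 0.0226
gripper_force: 0.0
tcp [0.5624 0.1111 0.0585] hatch [-0.0005  0.0536] yaw 7.55 tilt [ 0. -0.] F [-0.2 -0.7  0. ]
tool delta [ 0.1507  0.1486 -0.1414] rz -0.0009
```

Scaled: 0.0377 m is 0.377, 0.0372 m is 0.372.

```bash
python3 jog.py '0 0 -0.45 0 0 0 0.024 | 0 0 -0.48 0 0 0 0 | 0 0 -0.48 0 0 0 0 | 0.377 0.372 0 0 0 0 0 | 0.377 0.372 0 0 0 0 0 | 0.377 0.372 0 0 0 0 0 | 0.377 0.372 0 0 0 0 0 | 0 0 0 0 0 0 0' 25; python3 -c "
from h import *
go(*hf(.150,-.095),.104,7.6)
t=cv2.resize(bot.capture('top')[130:250,110:350],None,fx=3.2,fy=3.2,interpolation=2);s=cv2.resize(bot.capture('side')[145:260,205:365],None,fx=2.4,fy=2.4,interpolation=2)
h=max(len(t),len(s));cv2.imwrite('pics/c4.png',cv2.resize(np.hstack([np.pad(i,((0,h-len(i)),(0,0),(0,0))) for i in(t,s)]),None,fx=.68,fy=.68))
cv2.imwrite('pics/t4.png',bot.capture('top'))"
```

```text
time: 8.15
eef_pos: [0.7328, -0.0207, 0.197]
tool_rot: [0.998, 0.063, -0.001, 0.001]
ft_force: [-0.5, -0.4, -0.1]
grip_width: 0.0002
gripper_force: 0.0
tcp [ 0.7328 -0.0207  0.197 ] hatch [ 0.151  -0.0995] yaw 7.27 tilt [-0.002 -0.002] F [-0.5 -0.4 -0.1]
tool delta [-0.0008 -0.0046  0.093 ] rz -0.0057
```

View pics/c4.png

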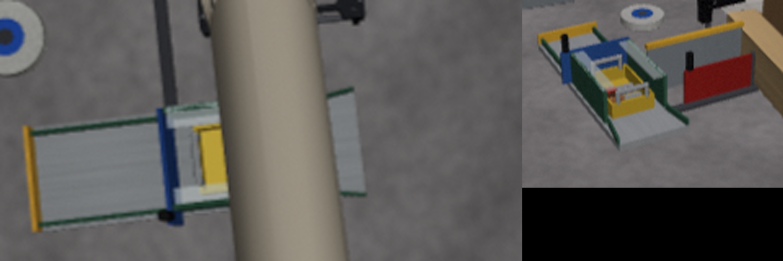

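```bash
python3 -c "
from h import *
u=lambda x,y:(110+x/2.176-.3,130+y/2.176-.3)
print('lead bar',inh(plane('top',u(195,155),.073)),'door panel top',inh(plane('top',u(165,150),.093)))
f=lambda x,y:(205+(x-522)/1.632-.3,145+y/1.632-.3)
for q in[(610,63),(634,92)]: print('bars side',inh(plane('side',f(*q),.073)))
print('trail wall top',inh(plane('side',f(633,101),.050)), 'trail bottom',inh(plane('side',f(636,116),.015)))"
python3 jog.py '-0.01 -0.045 0.31 0 0 0 0 | 0 0 0.31 0 0 0 0 | 0 0 0.31 0 0 0 0 | 0 0 0 0 0 0 0'
```

```text
lead bar [0.00182505 0.05759873] door panel top [0.01104676 0.09375024]
bars side [0.00060575 0.03840125]
bars side [-0.00388641 -0.09218488]
trail wall top [-0.00500088 -0.08842596] trail bottom [-0.00107981 -0.09235818]
time: 8.8
eef_pos: [0.7277, -0.0106, 0.1045]
tool_rot: [0.998, 0.067, -0.002, -0.0]
ft_force: [0.6, 0.1, 0.0]
grip_width: 0.0005
gripper_force: 0.0
```

```bash
python3 -c "
from h import *
s=bot.capture('side');cv2.imwrite('pics/s5.png',cv2.resize(s[165:245,245:365],None,fx=6.6,fy=6.6,interpolation=2))"
```

```text
(no output)
```

View pics/s5.png

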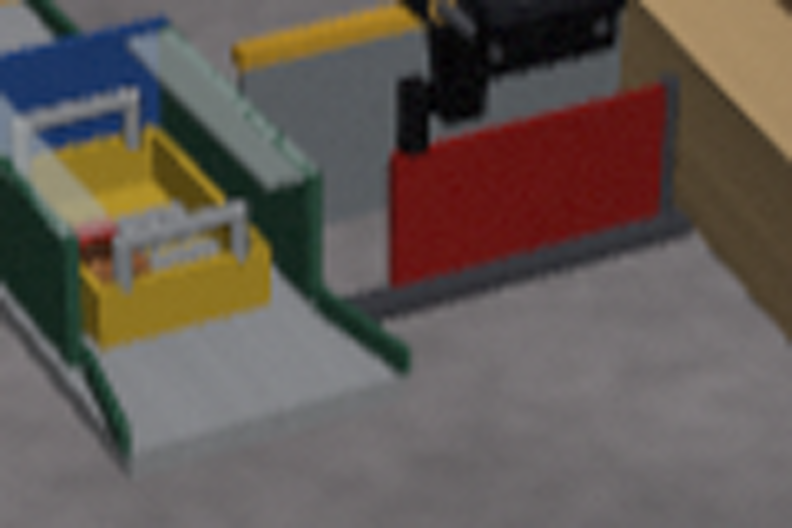

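The tray's trailing bottom edge runs (103,345)–(270,303), the step edge (130,455)–(405,380), and the green wall ends stand at x≈77 and 322. The finger is just right of the black post at (415,110).

```bash
python3 -c "
from h import *
f=lambda x,y:(245+x/6.6-.42,165+y/6.6-.42)
for n,q,z in[('trailL',(103,346),.015),('trailR',(270,303),.015),('barb L',(120,240),.073),('barb R',(242,208),.073),('trail rimL',(103,302),.05),('trail rimR',(270,258),.05),('stepL',(130,455),.015),('stepR',(405,378),.015),('wallL top',(77,235),.09),('wallR top',(322,178),.09),('doorTL',(392,158),.093),('doorTR',(662,85),.093),('post top',(413,80),.133)]: print(n,inh(plane('side',f(*q),z)).round(4))
go(0,0,0)"
```

```text
trailL [-0.0467 -0.0773]
trailR [ 0.0457 -0.0796]
barb L [-0.0342 -0.0756]
barb R [ 0.0328 -0.0755]
trail rimL [-0.051  -0.0906]
trail rimR [ 0.0404 -0.0913]
stepL [-0.0733 -0.1704]
stepR [ 0.0746 -0.1719]
wallL top [-0.0617 -0.0875]
wallR top [ 0.0689 -0.0933]
doorTL [ 0.1067 -0.0963]
doorTR [ 0.2667 -0.0938]
post top [ 0.1196 -0.0937]
tcp [ 0.729  -0.0106  0.1067] hatch [ 0.1485 -0.089 ] yaw 7.67 tilt [-0.001  0.   ] F [0.7 0.5 1.3]
tool delta [-0.721  -0.1079  0.1073] None
```

Scaled: -0.025 m is -0.25, -0.02 m is -0.2.

```bash
python3 jog.py '-0.25 0.04 0.02 0 0 0 0 | -0.25 0 0 0 0 0 0 | -0.25 0 0 0 0 0 0 | -0.25 0 0 0 0 0 0 | -0.25 0 0 0 0 0 0 | -0.25 0 0 0 0 0 0 | -0.25 0 0 0 0 0 0 | -0.2 0 0 0 0 0 0' ; python3 jog.py '0 0 0 0 0 0 0'; python3 -c "
from h import *
go(*hf(-.06,-.095),.105,7.6)"
```

```text
time: 9.85
eef_pos: [0.5379, -0.0407, 0.1071]
tool_rot: [0.998, 0.067, 0.003, 0.001]
ft_force: [3.0, 0.4, -0.2]
grip_width: 0.0005
gripper_force: 1.6
time: 9.98
eef_pos: [0.5373, -0.0412, 0.1065]
tool_rot: [0.998, 0.066, 0.001, 0.001]
ft_force: [0.1, 1.0, -0.2]
grip_width: 0.0006
gripper_force: 0.0
tcp [ 0.5373 -0.0412  0.1065] hatch [-0.0455 -0.0941] yaw 7.61 tilt [ 0.003 -0.001] F [ 0.1  1.  -0.2]
tool delta [-0.0145  0.0009  0.0015] rz 0.0002
```

```bash
for i in 1; do python3 jog.py '-0.05 0 0 0 0 0 0 | -0.05 0 0 0 0 0 0 | -0.03 0 0 0 0 0 0 | 0 0 0 0 0 0 0'; python3 jog.py '-0.04 0 0 0 0 0 0 | 0 0 0 0 0 0 0'; done; python3 -c "
from h import *
go(*hf(-.06,-.095),.105,7.6)"
```

```text
time: 10.48
eef_pos: [0.5241, -0.0427, 0.1043]
tool_rot: [0.998, 0.066, 0.0, -0.0]
ft_force: [1.5, 1.5, 1.9]
grip_width: 0.0006
gripper_force: 1.0
time: 10.72
eef_pos: [0.523, -0.0428, 0.1046]
tool_rot: [0.998, 0.067, 0.003, -0.0]
ft_force: [17.1, 1.8, -10.7]
grip_width: 0.0004
gripper_force: 8.9
tcp [ 0.523  -0.0428  0.1046] hatch [-0.0599 -0.0937] yaw 7.64 tilt [0.007 0.001] F [ 17.1   1.8 -10.7]
tool delta [-0.0001  0.0013 -0.0004] rz 0.0007
```

Firm stop at 17 N, so the outer door is shut. Next is the far side of the inner post.

```bash
python3 jog.py '0.15 0 0 0 0 0 0 | 0 0 -0.45 0 0 0 0 | 0 0 -0.45 0 0 0 0 | -0.18 -0.47 0 0 0 0 0 | -0.18 -0.47 0 0 0 0 0 | -0.18 -0.47 0 0 0 0 0 | -0.18 -0.47 0 0 0 0 0 | 0 0 0 0 0 0 0'; python3 -c "
from h import *
go(*hf(-.113,.095),.105,7.6)
cv2.imwrite('pics/t6.png',cv2.resize(bot.capture('top')[90:250,110:350],None,fx=3.3,fy=3.3,interpolation=2));s=bot.capture('side');cv2.imwrite('pics/s6.png',cv2.resize(s[145:255,225:365],None,fx=5,fy=5,interpolation=2))"
```

```text
time: 11.72
eef_pos: [0.4369, 0.1385, 0.1943]
tool_rot: [0.998, 0.069, -0.001, 0.0]
ft_force: [0.3, -1.6, 0.0]
grip_width: 0.0002
gripper_force: 0.0
tcp [0.4369 0.1385 0.1943] hatch [-0.1213  0.0974] yaw 7.95 tilt [-0.001 -0.   ] F [ 0.3 -1.6  0. ]
tool delta [0.0084 0.0024 0.0893] rz 0.0061
```

View pics/s6.png

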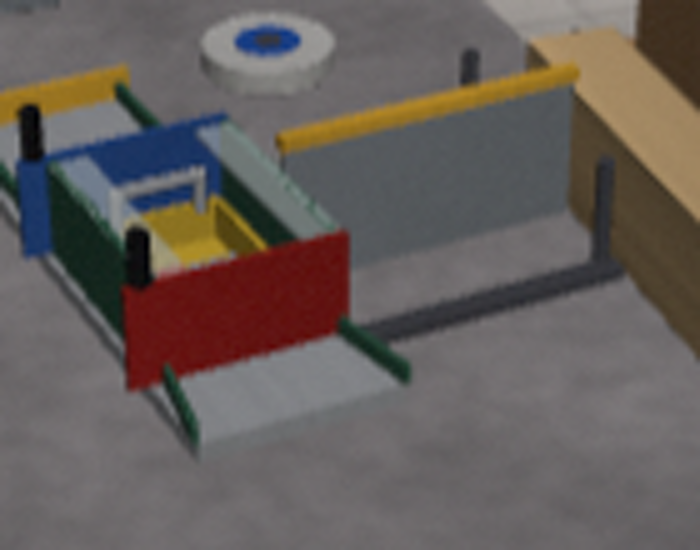

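The red door is fully across the doorway, its post at (138,250), and the tray is inside. Now the inner door.

Scaled: 0.03 m is 0.3, 0.029 m is 0.29.

```bash
python3 jog.py '0 0.02 0.3 0 0 0.006 0 | 0 0 0.3 0 0 0 0 | 0 0 0.29 0 0 0 0 | 0 0 0 0 0 0 0 | 0.25 0 0 0 0 0 0 | 0.25 0 0 0 0 0 0 | 0.25 0 0 0 0 0 0 | 0.25 0 0 0 0 0 0'; python3 jog.py '0.25 0 0 0 0 0 0 | 0.25 0 0 0 0 0 0 | 0.25 0 0 0 0 0 0 | 0.25 0 0 0 0 0 0 | 0.13 0 0 0 0 0 0 | 0 0 0 0 0 0 0';python3 -c "
from h import *
go(*hf(.104,.095),.105,7.6)"
```

```text
time: 12.82
eef_pos: [0.5389, 0.1456, 0.1061]
tool_rot: [0.998, 0.063, -0.001, 0.0]
ft_force: [-3.8, 2.5, 1.4]
grip_width: 0.0005
gripper_force: 1.7
time: 13.58
eef_pos: [0.6514, 0.1594, 0.106]
tool_rot: [0.998, 0.063, 0.0, 0.0]
ft_force: [-0.1, -0.2, 0.0]
grip_width: 0.0008
gripper_force: 0.0
tcp [0.6514 0.1594 0.106 ] hatch [0.0941 0.0897] yaw 7.17 tilt [ 0.001 -0.   ] F [-0.1 -0.2  0. ]
tool delta [ 0.0099 -0.0054  0.001 ] rz -0.0075
```

Scaled: 0.005 m is 0.05, 0.004 m is 0.04.

```bash
python3 jog.py '0.05 -0.03 0 0 0 0 0 | 0.04 0 0 0 0 -0.006 0 | 0 0 0 0 0 0 0'; python3 jog.py '0.03 0 0 0 0 0 0 | 0 0 0 0 0 0 0';python3 -c "
from h import *
go(*hf(.104,.095),.105,7.6)"
```

```text
time: 13.95
eef_pos: [0.659, 0.1644, 0.1055]
tool_rot: [0.998, 0.066, 0.0, 0.0]
ft_force: [-0.6, -0.1, -0.2]
grip_width: 0.0002
gripper_force: 0.1
time: 14.2
eef_pos: [0.66, 0.1647, 0.1053]
tool_rot: [0.998, 0.067, -0.002, 0.001]
ft_force: [-10.5, -3.5, 6.7]
grip_width: 0.0003
gripper_force: 5.6
tcp [0.66   0.1647 0.1053] hatch [0.1033 0.0939] yaw 7.64 tilt [-0.004 -0.001] F [-10.5  -3.5   6.7]
tool delta [ 0.0007 -0.0011  0.0003] rz 0.0006
```

```bash
python3 jog.py '-0.1 0 0 0 0 0 0 | 0 0 -0.4 0 0 0 0 | 0 0 -0.4 0 0 0 0.03 | -0.31 0.125 0 0 0 0 0.05 | -0.31 0.125 0 0 0 0 0.05 | -0.31 0.125 0 0 0 0 0.05 | 0 0 0 0 0 0 0.05 | 0 0 0 0 0 0 0.05' 25;python3 -c "
from h import *
go(*hf(0,.0565),.0585,7.6)"
```

```text
time: 15.2
eef_pos: [0.5651, 0.1143, 0.1857]
tool_rot: [0.998, 0.066, 0.001, -0.0]
ft_force: [0.1, 0.6, 0.5]
grip_width: 0.048
gripper_force: 0.0
tcp [0.5651 0.1143 0.1857] hatch [0.0026 0.0565] yaw 7.61 tilt [0.002 0.   ] F [0.1 0.6 0.5]
tool delta [-0.0028 -0.      0.1272] rz 0.0001
```

Scaled: 0.04 m is 0.4, 0.035 m is 0.35.

```bash
python3 jog.py '-0.03 0 0.35 0 0 0 0.05 | 0 0 0.4 0 0 0 0.05 | 0 0 0.35 0 0 0 0.05 | 0 0 0.17 0 0 0 0.05 | 0 0 0 0 0 0 0.05' 25;python3 jog.py '0 0 0 0 0 0 0 | 0 0 0 0 0 0 0 | 0 0 0 0 0 0 0 | 0 0 0 0 0 0 0 | 0 0 0 0 0 0 0' 25;python3 -c "
from h import *
go(*hf(0,.264),.060,7.6)"
```

```text
time: 15.82
eef_pos: [0.5615, 0.1141, 0.0576]
tool_rot: [0.998, 0.067, -0.001, -0.0]
ft_force: [0.8, 0.6, 1.2]
grip_width: 0.0498
gripper_force: 0.0
time: 16.45
eef_pos: [0.5617, 0.1138, 0.0585]
tool_rot: [0.998, 0.066, 0.0, -0.0]
ft_force: [-0.2, -0.1, 1.4]
grip_width: 0.0093
gripper_force: 25.0
tcp [0.5617 0.1138 0.0585] hatch [-0.0008  0.0564] yaw 7.61 tilt [0. 0.] F [-0.2 -0.1  1.4]
tool delta [ 0.0009 -0.2076 -0.0015] rz 0.0002
```

Scaled: -0.018 m is -0.18, -0.0015 m is -0.015.

```bash
python3 jog.py '0 -0.18 -0.015 0 0 0 0 | 0 -0.18 0 0 0 0 0 | 0 -0.18 0 0 0 0 0 | 0 -0.18 0 0 0 0 0 | 0 -0.18 0 0 0 0 0 | 0 -0.18 0 0 0 0 0 | 0 0 0 0 0 0 0' 25;python3 -c "
from h import *
go(*hf(0,.264),.060,7.6)"
```

```text
time: 17.32
eef_pos: [0.5467, 0.2238, 0.0601]
tool_rot: [0.998, 0.068, 0.0, -0.001]
ft_force: [-0.4, 3.5, -2.6]
grip_width: 0.0093
gripper_force: 25.0
tcp [0.5467 0.2238 0.0601] hatch [-0.0012  0.1674] yaw 7.79 tilt [0.    0.002] F [-0.4  3.5 -2.6]
tool delta [ 0.0015 -0.0966  0.0003] rz 0.0033
```

Scaled: -0.0163 m is -0.163, 0.001 m is 0.01.

```bash
python3 jog.py '0.01 -0.163 0 0 0 0 0 | 0 -0.163 0 0 0 0 0 | 0 -0.163 0 0 0 0 0 | 0 -0.163 0 0 0 0 0 | 0 -0.163 0 0 0 0 0 | 0 -0.163 0.01 0 0 0 0 | 0 0 0 0 0 0 0' 25;python3 jog.py '0 0 0 0 0 0 0.03 | 0 0 0 0 0 0 0.05 | 0 0 0 0 0 0 0.05 | 0 0 -0.4 0 0 0 0.05 | 0 0 -0.4 0 0 0 0.05 | 0 0 -0.4 0 0 0 0.05 | -0.5 0 -0.1 0 0 0 0.05 | -0.5 0 0 0 0 0 0.05'; python3 -c "
from h import *
go(0,0,0)"
python3 jog.py '-0.5 0 0 0 0 0 0.05 | 0 0 0 0 0 0 0.05'; python3 -c "
from h import *
go(0,0,0)
t=cv2.resize(bot.capture('top')[90:250,110:300],None,fx=2.4,fy=2.4,interpolation=2);s=cv2.resize(bot.capture('side')[130:255,200:365],None,fx=2,fy=2,interpolation=2)
h=max(len(t),len(s));cv2.imwrite('pics/c7.png',np.hstack([np.pad(i,((0,h-len(i)),(0,0),(0,0))) for i in(t,s)]))"
```

```text
time: 18.2
eef_pos: [0.5345, 0.3207, 0.059]
tool_rot: [0.998, 0.068, 0.0, -0.001]
ft_force: [0.1, 3.0, -3.9]
grip_width: 0.0088
gripper_force: 25.0
time: 19.2
eef_pos: [0.4357, 0.3046, 0.1899]
tool_rot: [0.998, 0.066, 0.001, -0.001]
ft_force: [-1.1, 0.4, 1.2]
grip_width: 0.0496
gripper_force: 0.0
tcp [0.4357 0.3046 0.1899] hatch [-0.1005  0.2622] yaw 7.56 tilt [0.002 0.001] F [-1.1  0.4  1.2]
tool delta [-0.4724  0.2448  0.1887] None
time: 19.45
eef_pos: [0.3842, 0.2976, 0.1892]
tool_rot: [0.998, 0.067, 0.001, 0.001]
ft_force: [0.3, -0.7, 1.4]
grip_width: 0.0503
gripper_force: 0.0
tcp [0.3842 0.2976 0.1892] hatch [-0.1525  0.262 ] yaw 7.73 tilt [ 0.002 -0.002] F [ 0.3 -0.7  1.4]
tool delta [-0.4211  0.2427  0.1891] None
```

View pics/c7.png

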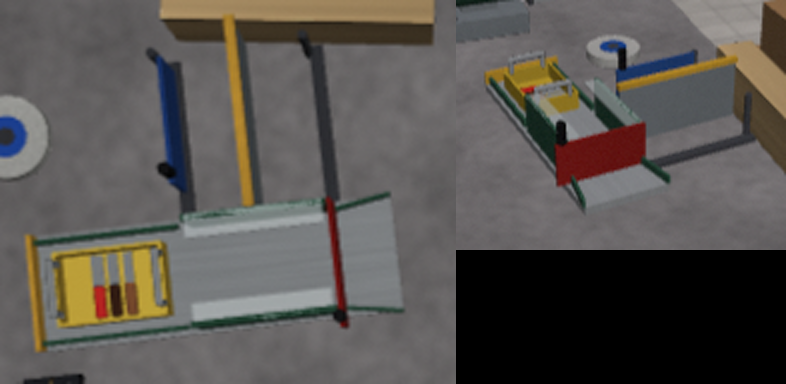

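The tray stands flat and straight on the landing, spanning x 52–170 in the left crop, with the blue door wide open and the red door across the doorway, its post at (341,316). One numeric check, then I'll hand in.

```bash
python3 -c "
from h import *
u=lambda x,y:(110+x/2.4-.3,90+y/2.4-.3)
print('opost (want -.078,-.095)',inh(plane('top',u(341,316),.133)),'trail rim',inh(plane('top',u(168,283),.05)),'lead',inh(plane('top',u(54,290),.05)))
bot.sign_off()"
```

```text
opost (want -.078,-.095) [-0.07916043 -0.09574143] trail rim [-0.00928738  0.12310685] lead [-0.0018625   0.26797545]
the job is handed in; nothing more can be done
```

The tray is through the hatch and lies flat on the landing, the red outer door was shut before the blue one was opened and is still shut, and the job was handed in at about 19.5 s.

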